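# Hold a returned door handle against the sprung force stop

## Robot

A 7-joint arm with a two-finger parallel gripper is mounted at the origin on the work surface. World frame = base frame: x ahead of the robot, y to its left, z up, the work surface at z = 0. Lengths are in m, angles in rad, forces in N, time in s.
With the tool pointing down it reaches from about 0.425 to 0.875 m from the base axis. Payload 4.7 kg.
Tool frame: the origin (TCP) lies at the very end of the fingers, on their centre line; the grasp point (between the pads) lies 19 mm behind it; z points along the fingers, y is the line along which they close (so a half turn about z gives the same grasp; the last joint's range is limited). The gripper opens to 87 mm and grips with 3 to 60 N. Pads are 19 mm wide; open, the fingers measure 117 mm over their backs; the gripper's body (75 mm by 190 mm) begins 51 mm behind the grasp point.
Start: joints at [-1.144, 0.321, -0.07, 1.45, 0.023, 1.371, -0.057], TCP at [0.261, 0.595, 0.223] pointing down, gripper open.
Joint ranges: [-2.86, 2.86], [-0.3, 2.09], [-1.38, 1.24], [0.06, 2.45], [-1.56, 4.7], [0.09, 2.05], [-2.69, 2.69]. Speed limits (rad/s): [2.57, 2.57, 3.14, 3.14, 3.14, 3.14, 3.14].

## Interface

Orientations are given as a rotation vector (axis times angle).
In Python, from bench import ctrl, vision gives the robot as it stands.
- The arm moves only by the tool jog_arm, never from a script. Its argument "increments" is a list of rows, each an object of numbers: "tx", "ty", "tz": the shift along the tool's x, y, z in mm; "wx", "wy", "wz": the turn, a rotation vector about the tool's x, y, z in rad; "gripper": the opening, from 0 (shut) to 1 (fully open). In form: [{"tx": .., "ty": .., "tz": .., "wx": .., "wy": .., "wz": .., "gripper": ..}, ...]. A call has exactly 5 rows; each row is the pose to reach, as a shift and turn from the pose commanded when the call began, along the tool's axes at that moment; what a row does not reach only later rows make up. A row lasts 1/12 s, in which the tool goes at most 41.7 mm and 7.16 degrees, less where a joint would pass 70% of its speed; a pose out of reach is approached as far as the arm can. A call with a gripper value outside its range is refused whole. The fingers move at their own pace and stop on an object; "grip_force" is the grip in N (left out, the last holds). Time passes only in rows, so rows that repeat a pose let the fingers close, or fill a call up. It gives the time, the measured TCP pose, the force, the opening and the grip force at its end, in the units of the state.
- ctrl.get_state(): the state, without advancing time (a new reading comes with each control period).
- vision.get_image(name): name is "scene" or "top" or "wrist"; returns a dict with "color" (400x640x3 uint8, blue, green, red), "fx", "fy", "cx", "cy" (pixels), "extrinsics" (4x4, takes a point from world to camera coordinates). Camera axes: x right, y down, z forward; pixel columns grow to the right and rows downward; lengths in m; the calibration is good to about 2 mm. A picture is of the moment at which its call begins. There is no depth.
- ctrl.close_job(): hands the job in; it is judged then, once.
Trained networks look in the newest picture that a camera, given by its name, has taken for a name from the list of things; names that differ only in an ending like _2 or _b are one class to them, and where a whole thing is asked for, a point or a joint stands for the part that bears it (a point fixed in the world has none). Each returns a list of dicts, best first, with "conf" (0 to 1); they miss things now and then, are a little off and sometimes report something else, mostly with a low value. They report only what shows in the picture. A call takes as long as a camera call. They do not tell look-alikes from the thing itself.
- vision.spot_in(camera, thing): "bbox" ([left, top, right, bottom] in pixels, round what is visible of it).
The state is a dict: "time": time; "joint_positions": joint angles; "qd": joint speeds; "joint_torque": joint torques, N m; "position": TCP position; "tool_rot": TCP orientation; "ft_force": force on the tool from outside, world axes, zero at the start; "torque": the same for the moment, N m; "grip_width": opening from 0.0 (shut) to 1.0 (fully open); "grip_force": force on a finger pad.
Only numpy, scipy, OpenCV 4.12 (cv2) and the standard library are available. Lean on these libraries where they do the work, as an engineer would, in place of code of your own. Each camera call takes 0.05 s, during which the arm holds its last target. There are 200 camera calls.

## Task

First zero the bench's sprung force stop: with nothing against its plate, press the round push button on the small console all the way down and let it come right up again. Then bring the brass pull handle, lying flat on the bench, end-on against the middle of the stop plate and square to it, and push it until the plate is about half-way in (about 9 N). Finish holding it there with that steady push, still pressing, so that a colleague can close the toggle clamp on it; never run the plate to the end of its travel, push the plate only with the handle, and leave everything else where it lies.

Things in the scene. Friction and masses are not known exactly. Their poses are not given: they have to be found in the camera images.
- zero_top (a point): centre of the top of the round black push button (28 mm across, in a steel collar 44 mm across) on a grey console 80 x 90 x 35 mm fixed to the bench; 53 mm above the bench. The console may stand on the left or the right of the bench and is turned a little. The button is pressed straight down.
- zero (a joint): travel of the push button: 0 up, 0.006 m fully down; springs back up by itself; 1.5 N starts it, 5 N brings it fully down
- handle_mid (a point): centre of the loose brass door pull handle (about 0.4 kg), 24.5 mm above its underside; x along its length, z up out of its back plate. Plate 140 (x) x 42 (y) x 8 mm, flat on the bench; above it a round bar, 14 mm thick, along x, axis 42 mm above the underside (17.5 above this point), on two 14 mm posts at x = +45 and -45 mm. Both ends are alike: either may meet the stop.
- handle: the same handle; origin at the centre of its underside, axes the same; under the bar there is 27 mm of free height over the plate, and 76 mm of free bar between the posts
- stop_face (a point): middle of the face of the aluminium stop plate, 19 mm above the bench; moves with the plate. x level, the way to push (away from the robot, into the grey housing), y along the face, z up. Plate 90 mm wide, 2 to 36 mm above the bench. The fixture is fixed, at varying place and angle; its open toggle clamp, 165 mm tall, stands 128 mm to +y and 75 mm beyond the face.
- stop (a joint): how far the sprung stop plate is pushed in: 0 at rest, 0.024 m at the end of its travel, half-way 0.012 m. It takes 1.8 N to start plus 0.6 N per mm: 9 N half-way. The end of a flat tongue on the plate, sliding over the housing top, is level with two small ridges there when half-way in.
- phone: cracked black smartphone 150 x 72 x 8 mm, loose, to be left alone; origin under its centre
- nozzle: pink plastic hair dryer nozzle, 62 mm wide, 64 mm tall, loose, to be left alone; origin under its centre
- knob_a: walnut drawer knob, 32 mm across, 30 mm tall, loose, right of the stop; to be left alone; origin under its centre
- knob_b: a like walnut drawer knob, loose, left of the stop; to be left alone; origin under its centre
- charger: white plug-in charger, a block 36 x 40 x 26 mm with two steel prongs, loose, to be left alone; origin under its centre
Things that resemble listed ones, but are neither listed nor needed, are in the scene too. Of the things shaped like the handle, the brass one is meant.

How it is judged:
On the way, in this order (a step that is already met when the one before it is completed fails the run):
1. button pressed fully down with nothing pressing on the stop plate (value of joint zero above 0.005 m and value of joint stop below 0.0015 m and contact force between anything else and stop below 0.3 N), for 0.05 s.
2. button let fully up again (value of joint zero below 0.001 m), for 0.1 s.
3. handle flat, square and central, pushing on the stop plate with 6 to 12 N for one second (contact force between handle and stop between 6 and 12 N and contact force between each of the fingers, the arm and stop below 0.5 N and y of handle_mid in the frame of stop_face between -0.02 and 0.02 m and angle between the x axis of handle_mid and the x axis of stop_face, either way round below 0.12 rad and angle between handle_mid's own z axis and vertical below 0.1 rad and height (world z) of handle_mid below 0.031 m), for 1 s.
At the end, for the whole second after the job is handed in: For the last second the robot holds the handle at rest, pushing on the stop plate with 6 to 12 N (7 to 17 mm in), flat on the bench (0.1 rad, 6 mm), square within 0.12 rad, central within 20 mm; the robot does not touch the plate itself; the button is up (all of step 3 and linear speed of handle below 0.02 m/s and value of joint zero below 0.001 m and contact force between any of the fingers, the arm and handle above 3 N); the arm keeps its last pose, push and grip.
It fails at once if the stop plate is run to the end of its travel (value of joint stop above 0.0225 m).
It fails at once if a bystander (phone, nozzle, drawer knob, or charger) is shifted by more than 30 mm (distance of any of phone, nozzle, knob_a, knob_b, charger from where it was at the start of the episode above 0.03 m).
It also fails if it takes over 54 s, if anything falls off the work surface, if the arm or the gripper's body presses on something with over 40 N, if the wrist force passes 120 N, or if a joint passes its speed limit or range.

## Working session

There is one attempt and no reset: what is moved stays moved. The work goes in short steps, Python scripts to look and compute and a tool call to move; the robot and the scene stay as the last step left them, time stands still between calls to the robot, and variables do not carry over. Pictures are saved under pics/ and viewed, at most 10 in all, crops included, and the job is handed in when it is done.

Besides the shell and the picture viewer there is one more tool, called after "Request:" as name(argument=value, ...), one argument or row to a line, values as JSON. jog_arm: Moves the arm, as the interface text tells. Its arguments: {"type":"object","properties":{"increments":{"type":"array"},"grip_force":{"type":"number"}},"required":["increments"]}

```bash
ls; mkdir -p pics
cat > h.py <<'E'
import numpy as np, cv2
from scipy.spatial.transform import Rotation as R
from bench import ctrl, vision
def ray(im,u,v,z):
    E=np.array(im["extrinsics"]);d=np.array([(u-im["cx"])/im["fx"],(v-im["cy"])/im["fy"],1.])
    c=-E[:3,:3].T@E[:3,3];w=E[:3,:3].T@d;return c+w*(z-c[2])/w[2]
def pix(im,p):
    E=np.array(im["extrinsics"]);q=E[:3,:3]@np.array(p)+E[:3,3]
    return [im["cx"]+im["fx"]*q[0]/q[2],im["cy"]+im["fy"]*q[1]/q[2]]
def rel(target,rotz=0):
    s=ctrl.get_state();M=R.from_rotvec(s["tool_rot"]).as_matrix()
    return M.T@(np.array(target)-s["position"])*1000
E
python3 - <<'E'
from h import *
for n in("top","scene"):
    im=vision.get_image(n);cv2.imwrite(f"pics/{n}0.png",im["color"])
    E=np.array(im["extrinsics"]);print(n,im["fx"],(-E[:3,:3].T@E[:3,3]).round(3))
    for t in("zero","handle","stop","phone","nozzle","knob_a","charger","zero_top","stop_face"):
        print(t,[(np.round(d["bbox"]).astype(int).tolist(),round(d["conf"],2)) for d in vision.spot_in(n,t)[:4]])
s=ctrl.get_state();print(s)
E
```

```text
pics
top 414.26347601613867 [ 0.403 -0.002  1.096]
zero [([198, 223, 210, 231], 0.65)]
handle [([442, 243, 483, 296], 0.65), ([326, 185, 353, 236], 0.63), ([269, 187, 289, 243], 0.63)]
stop [([325, 120, 357, 154], 0.66), ([163, 132, 192, 153], 0.22)]
phone [([443, 101, 475, 158], 0.61)]
nozzle [([164, 130, 194, 154], 0.92)]
knob_a [([231, 172, 242, 185], 0.65)]
charger [([166, 158, 187, 177], 0.75)]
zero_top []
stop_face [([326, 125, 360, 153], 0.71), ([441, 101, 477, 159], 0.49)]
scene 389.9997925006061 [ 1.229 -0.389  0.614]
zero [([379, 158, 387, 167], 0.52)]
handle [([132, 197, 171, 241], 0.86), ([317, 180, 360, 214], 0.77), ([273, 195, 302, 232], 0.68)]
stop [([296, 239, 332, 262], 0.56)]
phone [([152, 298, 214, 366], 0.55)]
nozzle [([449, 185, 472, 216], 0.93)]
knob_a [([382, 194, 392, 207], 0.56), ([235, 252, 248, 267], 0.43), ([382, 165, 390, 166], 0.32)]
charger []
zero_top [([381, 162, 389, 169], 0.53)]
stop_face [([297, 239, 334, 262], 0.64)]
{'time': 1.0, 'joint_positions': array([-1.14390326,  0.3209945 , -0.07008152,  1.45049073,  0.02262475,
        1.3707735 , -0.05691133]), 'qd': array([-1.05273084e-03,  4.67135981e-05, -3.96720976e-04,  2.18466955e-03,
        5.34066311e-04, -3.16462635e-04,  3.38277840e-03]), 'joint_torque': array([ 2.83223280e-04, -4.91107750e+01, -4.02621059e-01, -3.12782657e+01,
       -6.34431420e-02,  3.34631104e-02,  3.54730935e-05]), 'position': array([0.26081511, 0.59541641, 0.22259463]), 'tool_rot': array([6.43808221e-01, 3.07481932e+00, 1.65576276e-04]), 'ft_force': array([-0.34656257,  0.2206392 , -0.13571008]), 'torque': array([-0.04558901,  0.07210733, -0.03949556]), 'grip_force': 0.0, 'grip_width': 0.9983057779128559}
```

Run:
```python
import cv2
a=cv2.imread("pics/top0.png")[90:310,140:500]
cv2.imwrite("pics/topc.png",cv2.resize(a,(800,489),interpolation=cv2.INTER_CUBIC))
a=cv2.imread("pics/scene0.png")[130:380,120:490]
cv2.imwrite("pics/scc.png",cv2.resize(a,(800,540),interpolation=cv2.INTER_CUBIC))
```

```text
(no output)
```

View pics/topc.png

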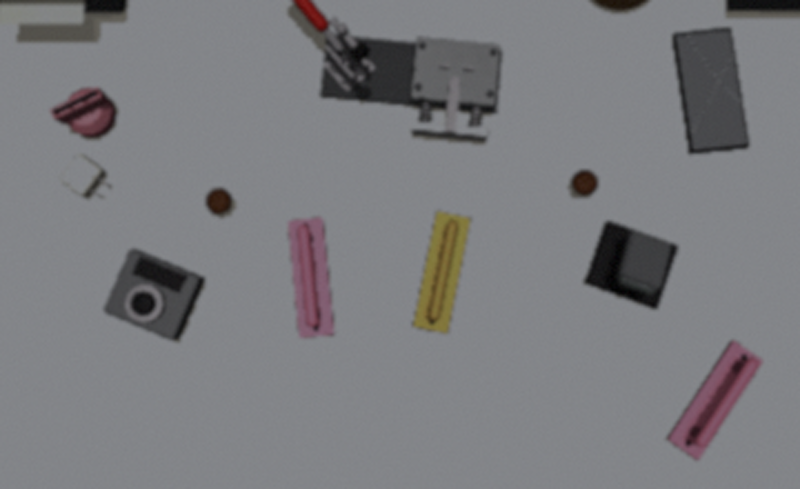

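View pics/scc.png

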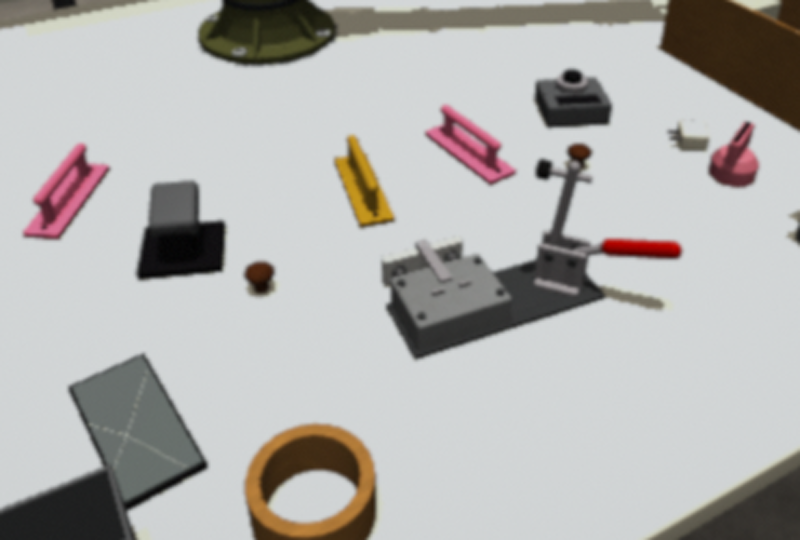

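The pictures show three handle-shaped things: pink at top-crop (311,277), brass/yellow at (442,272), and pink at (714,400). I choose the yellow one. The button is at (143,303) on the left console. The stop plate front edge runs from (413,137) to (487,140), with the clamp to its left. A grey block on a black pad at (631,264) is a look-alike and is not the console.

Run:
```python
from h import *
im=vision.get_image("top");c=im["color"]
hsv=cv2.cvtColor(c,cv2.COLOR_BGR2HSV)
m=((hsv[...,0]>18)&(hsv[...,0]<35)&(hsv[...,1]>100)).astype(np.uint8)
m[:180]=0;m[250:]=0;m[:,:310]=0;m[:,370:]=0
m=cv2.morphologyEx(m,cv2.MORPH_CLOSE,np.ones((3,3)))
pts=np.argwhere(m)[:,::-1].astype(np.float32);r=cv2.minAreaRect(pts);print(r,len(pts))
P=np.array([ray(im,*p,0.008) for p in cv2.boxPoints(r)]);print("handle corners",P.round(4).tolist(),P.mean(0).round(4))
w=np.array([ray(im,u,v,0.008)[:2] for u,v in pts]);k=np.cov(w.T);e,v=np.linalg.eigh(k);print("axis deg",np.degrees(np.arctan2(v[1,1],v[0,1])),w.mean(0))
print("button",ray(im,140+143/2.222,90+303/2.222,.053))
for u,v in((413,137),(487,140),(413,131),(489,134)):print(ray(im,140+u/2.222,90+v/2.222,.036))
g=cv2.cvtColor(c,cv2.COLOR_BGR2GRAY);print(g[138:158,322:364:3])
t=np.hstack([cv2.resize(c[215:250,180:240],(480,280),interpolation=cv2.INTER_CUBIC)]);
a=cv2.resize(c[100:250,310:380],(280,600),interpolation=cv2.INTER_CUBIC);b=cv2.resize(c[195:255,180:240],(500,500),interpolation=cv2.INTER_CUBIC)
o=np.zeros((600,800,3),np.uint8);o[:,:280]=a;o[:500,290:790]=b;cv2.imwrite("pics/close.png",np.clip(o*1.6,0,255).astype(np.uint8))
```

```text
((338.2884826660156, 212.0576934814453), (14.708709716796875, 51.774658203125), 11.309932708740234) 762
handle corners [[0.4051, -0.0172, 0.008], [0.5386, -0.0443, 0.008], [0.5309, -0.0823, 0.008], [0.3977, -0.0548, 0.008]] [ 0.4681 -0.0497  0.008 ]
axis deg 168.19742680551778 [ 0.46746929 -0.04980791]
button [0.42877393 0.28903393 0.053     ]
[ 0.62308014 -0.01678661  0.036     ]
[ 0.61947181 -0.10330413  0.036     ]
[ 0.63022774 -0.01679622  0.036     ]
[ 0.62660853 -0.10571684  0.036     ]
[[118 100  66  71  48  49  56 116  64  23  34  52  30  34]
 [133 125  96  62  71  87  84 115  78  41  43  63  24  30]
 [133 133 106  66  98 120 106 116 110  82  56  72  44  53]
 [133 134 105  59 101 133 113 115 128 119  68  64  84 100]
 [133 133 100  59 101 133 117 117 131 132  69  59 118 128]
 [133 134  90  64  99 134 120 114 133 133  64  55 130 133]
 [134 134 103  80 111 133 121 117 131 131  59  63 132 133]
 [132 134 123 114 127 133 118 118 133 128  59  65 132 132]
 [134 132 133 131 132 132 118 119 132 127  78  89 133 134]
 [132 128 127 128 131 135 120 117 133 131 114 120 132 134]
 [132 107  88  95 114 127 108 107 132 135 132 132 131 133]
 [134  90  51  55  77  91  75  78 120 127 128 132 131 131]
 [135  98  55  50  51  53  45  48  85  88  95 117 125 132]
 [134 113  88  75  63  55  50  44  52  51  56  78  97 131]
 [133 126 120  99  93  86  81  66  58  52  47  51  78 133]
 [134 132 132 122 121 120 115  94  84  83  73  62  89 135]
 [134 133 134 133 132 133 132 122 119 117 105  93 110 133]
 [132 133 132 133 134 132 134 134 132 131 125 121 128 134]
 [132 134 135 134 133 133 134 133 133 133 133 132 132 133]
 [133 133 133 133 133 134 133 133 134 134 133 133 134 131]]
```

View pics/close.png

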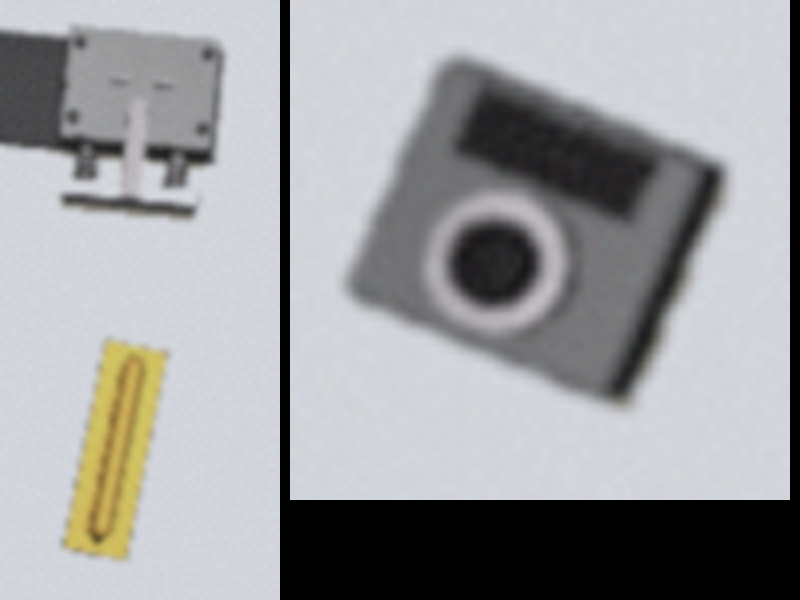

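The view confirms it: brass handle centred near (112,450) in the left panel, stop face edge from (62,193) to (196,205), button at (494,262) in the right panel. Button first.

Run:
```python
from h import *
im=vision.get_image("top")
a=ray(im,310+62/4,100+193/4,.036);b=ray(im,310+196/4,100+205/4,.036);print(a,b,(a+b)/2,np.degrees(np.arctan2(*(a-b)[:2])))
h1=ray(im,310+62/4,100+138/4,.045);h2=ray(im,310+212/4,100+155/4,.045);print(np.degrees(np.arctan2(*(h1-h2)[:2])))
h1=ray(im,310+72/4,100+28/4,.045);h2=ray(im,310+220/4,100+43/4,.045);print(np.degrees(np.arctan2(*(h1-h2)[:2])))
print(rel(ray(im,204.4,226.4,.053)+[0,0,.02]), np.degrees(ctrl.get_state()["joint_positions"]))
```

```text
[ 0.63209851 -0.01583929  0.036     ] [ 0.62411341 -0.10290566  0.036     ] [ 0.62810596 -0.05937247  0.036     ] 5.240096695135855
6.652203122796367
6.034313058353214
[-276.72968433 -213.37157313  149.59587766] [-65.53897256  18.39027303  -4.01605989  83.10806509   1.29367923
  78.54330039  -3.26109393]
```

Request:
jog_arm(
  increments=[
    {"tx":-277,"ty":-213,"tz":100,"gripper":0},
    {"tx":-277,"ty":-213,"tz":100,"gripper":0},
    {"tx":-277,"ty":-213,"tz":100,"gripper":0},
    {"tx":-277,"ty":-213,"tz":100,"gripper":0},
    {"tx":-277,"ty":-213,"tz":100,"gripper":0},
  ],
  grip_force=10,
)

```text
validation failed for argument at $.in...
```

Request:
jog_arm(
  increments=[
    {"tx":-277,"ty":-213,"tz":100,"wx":0,"wy":0,"wz":0,"gripper":0},
    {"tx":-277,"ty":-213,"tz":100,"wx":0,"wy":0,"wz":0,"gripper":0},
    {"tx":-277,"ty":-213,"tz":100,"wx":0,"wy":0,"wz":0,"gripper":0},
    {"tx":-277,"ty":-213,"tz":100,"wx":0,"wy":0,"wz":0,"gripper":0},
    {"tx":-277,"ty":-213,"tz":100,"wx":0,"wy":0,"wz":0,"gripper":0},
  ],
  grip_force=10,
)

```text
time: 1.52
position: [0.358, 0.4182, 0.165]
tool_rot: [0.643, 3.075, 0.001]
ft_force: [1.2, 0.7, 0.4]
grip_width: 0.707
grip_force: 0.0
```

```bash
python3 -c "
from h import *
print(rel([.4288,.289,.073]))"
```

```text
[-116.66864014  -90.01237755   91.92877834]
```

Request:
jog_arm(
  increments=[
    {"tx":-116,"ty":-90,"tz":70,"wx":0,"wy":0,"wz":0,"gripper":0},
    {"tx":-116,"ty":-90,"tz":70,"wx":0,"wy":0,"wz":0,"gripper":0},
    {"tx":-116,"ty":-90,"tz":70,"wx":0,"wy":0,"wz":0,"gripper":0},
    {"tx":-116,"ty":-90,"tz":70,"wx":0,"wy":0,"wz":0,"gripper":0},
    {"tx":-116,"ty":-90,"tz":70,"wx":0,"wy":0,"wz":0,"gripper":0},
  ],
)

```text
time: 1.93
position: [0.4296, 0.2816, 0.0922]
tool_rot: [-0.66, -3.071, 0.012]
ft_force: [-0.3, -0.5, -0.1]
grip_width: 0.324
grip_force: 0.0
```

Run:
```python
from h import *
im=vision.get_image("wrist");s=ctrl.get_state();print(s["position"],s["grip_width"],s["ft_force"],rel([.4288,.289,.053]),pix(im,[.4288,.289,.053]),pix(im,s["position"]))
E=np.array(im["extrinsics"]);print(im["fx"],(-E[:3,:3].T@E[:3,3]).round(3))
cv2.imwrite("pics/w1.png",im["color"])
```

```text
[0.42848009 0.28589642 0.09361809] 0.27837591747859725 [ 0.20235369  0.20982495 -0.4685458 ] [ 0.95751856  3.12135754 40.606697  ] [np.float64(326.28806018240056), np.float64(215.69015013140722)] [np.float64(322.57426160957664), np.float64(240.7766322004046)]
323.7639338268875 [0.367 0.311 0.255]
```

View pics/w1.png

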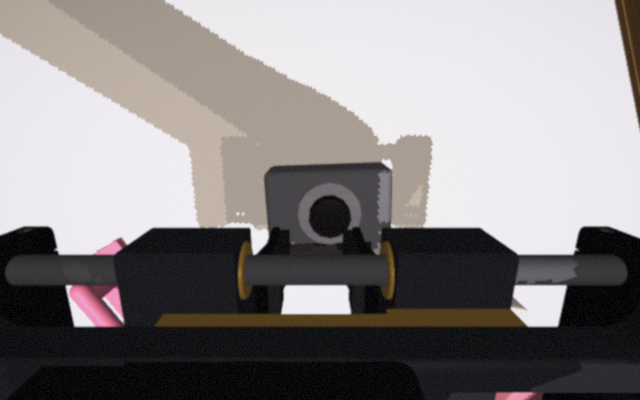

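The wrist picture shows the console button at (329,215), against a prediction of (326,216), so it is aligned within about 2 mm. Next comes the press.

Request:
jog_arm(
  increments=[
    {"tx":1,"ty":3,"tz":20,"wx":0,"wy":0,"wz":0,"gripper":0},
    {"tx":1,"ty":3,"tz":28,"wx":0,"wy":0,"wz":0,"gripper":0},
    {"tx":1,"ty":3,"tz":32,"wx":0,"wy":0,"wz":0,"gripper":0},
    {"tx":1,"ty":3,"tz":35,"wx":0,"wy":0,"wz":0,"gripper":0},
    {"tx":1,"ty":3,"tz":36,"wx":0,"wy":0,"wz":0,"gripper":0},
  ],
)

```text
time: 2.4
position: [0.4273, 0.2947, 0.0592]
tool_rot: [-0.642, -3.075, 0.0]
ft_force: [-0.3, 0.2, -0.3]
grip_width: 0.014
grip_force: 0.0
```

Request:
jog_arm(
  increments=[
    {"tx":0,"ty":0,"tz":4,"wx":0,"wy":0,"wz":0,"gripper":0},
    {"tx":0,"ty":0,"tz":7,"wx":0,"wy":0,"wz":0,"gripper":0},
    {"tx":0,"ty":0,"tz":9,"wx":0,"wy":0,"wz":0,"gripper":0},
    {"tx":0,"ty":0,"tz":9,"wx":0,"wy":0,"wz":0,"gripper":0},
    {"tx":0,"ty":0,"tz":9,"wx":0,"wy":0,"wz":0,"gripper":0},
  ],
)

```text
time: 2.82
position: [0.4281, 0.2949, 0.0514]
tool_rot: [0.643, 3.074, 0.003]
ft_force: [-1.9, 0.8, 6.2]
grip_width: 0.005
grip_force: 3.1
```

Run:
```python
from h import *
im=vision.get_image("wrist");im=vision.get_image("wrist");s=ctrl.get_state();print(s["position"],s["ft_force"],s["torque"],rel([.4288,.289,.047]))
```

```text
[0.4281342  0.29493683 0.05142855] [-1.28989315  0.27084281  5.46393603] [ 0.07470409  0.39772893 -0.05178442] [-2.98884528 -5.18026262  4.41961139]
```

Request:
jog_arm(
  increments=[
    {"tx":0,"ty":0,"tz":-10,"wx":0,"wy":0,"wz":0,"gripper":0},
    {"tx":-3,"ty":-5,"tz":-10,"wx":0,"wy":0,"wz":0,"gripper":0},
    {"tx":-3,"ty":-5,"tz":-10,"wx":0,"wy":0,"wz":0,"gripper":0},
    {"tx":-3,"ty":-5,"tz":-5,"wx":0,"wy":0,"wz":0,"gripper":0},
    {"tx":-3,"ty":-5,"tz":-5,"wx":0,"wy":0,"wz":0,"gripper":0},
  ],
)

```text
time: 3.33
position: [0.4287, 0.2877, 0.0546]
tool_rot: [0.645, 3.074, -0.001]
ft_force: [1.9, -1.0, 3.3]
grip_width: 0.009
grip_force: 1.5
```

Request:
jog_arm(
  increments=[
    {"tx":0,"ty":0,"tz":3,"wx":0,"wy":0,"wz":0,"gripper":0},
    {"tx":0,"ty":0,"tz":5,"wx":0,"wy":0,"wz":0,"gripper":0},
    {"tx":0,"ty":0,"tz":7,"wx":0,"wy":0,"wz":0,"gripper":0},
    {"tx":0,"ty":0,"tz":8,"wx":0,"wy":0,"wz":0,"gripper":0},
    {"tx":0,"ty":0,"tz":8,"wx":0,"wy":0,"wz":0,"gripper":0},
  ],
)

```text
time: 3.75
position: [0.4289, 0.2878, 0.051]
tool_rot: [-0.644, -3.074, 0.001]
ft_force: [-7.3, -8.2, 30.5]
grip_width: 0.007
grip_force: 15.3
```

Run:
```python
from h import *
im=vision.get_image("wrist");c=im["color"][130:290,220:440];sc=vision.get_image("scene")["color"][125:185,345:425]
o=np.zeros((600,800,3),np.uint8);o[:320,:440]=cv2.resize(c,(440,320),interpolation=cv2.INTER_CUBIC);o[:270,440:]=cv2.resize(sc,(360,270),interpolation=cv2.INTER_CUBIC)
cv2.imwrite("pics/w2.png",np.clip(o[:330]*1.5,0,255).astype(np.uint8));s=ctrl.get_state();print(s["position"],s["ft_force"])
```

```text
[0.42893562 0.28781128 0.05096666] [-7.67717611 -8.2317164  30.89691358]
```

View pics/w2.png

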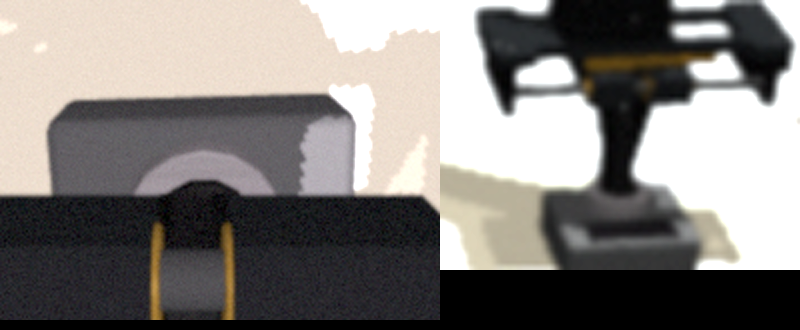

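Request:
jog_arm(
  increments=[
    {"tx":0,"ty":0,"tz":-8,"wx":0,"wy":0,"wz":0,"gripper":0},
    {"tx":0,"ty":0,"tz":-8,"wx":0,"wy":0,"wz":0,"gripper":0},
    {"tx":0,"ty":0,"tz":-8,"wx":0,"wy":0,"wz":0,"gripper":0},
    {"tx":0,"ty":0,"tz":-8,"wx":0,"wy":0,"wz":0,"gripper":0},
    {"tx":0,"ty":0,"tz":-8,"wx":0,"wy":0,"wz":0,"gripper":0},
  ],
)

```text
time: 4.27
position: [0.4287, 0.2886, 0.055]
tool_rot: [0.643, 3.074, 0.001]
ft_force: [2.1, 1.6, 3.4]
grip_width: 0.009
grip_force: 1.4
```

Request:
jog_arm(
  increments=[
    {"tx":0,"ty":0,"tz":-2,"wx":0,"wy":0,"wz":0,"gripper":0},
    {"tx":0,"ty":0,"tz":-2,"wx":0,"wy":0,"wz":0,"gripper":0},
    {"tx":0,"ty":0,"tz":-2,"wx":0,"wy":0,"wz":0,"gripper":0},
    {"tx":0,"ty":0,"tz":-2,"wx":0,"wy":0,"wz":0,"gripper":0},
    {"tx":0,"ty":0,"tz":-2,"wx":0,"wy":0,"wz":0,"gripper":0},
  ],
)

```text
time: 4.68
position: [0.4281, 0.2883, 0.057]
tool_rot: [-0.643, -3.074, 0.0]
ft_force: [0.4, 0.8, 1.8]
grip_width: 0.008
grip_force: 0.8
```

Request:
jog_arm(
  increments=[
    {"tx":0,"ty":0,"tz":-3,"wx":0,"wy":0,"wz":0,"gripper":0},
    {"tx":0,"ty":0,"tz":-3,"wx":0,"wy":0,"wz":0,"gripper":0},
    {"tx":0,"ty":0,"tz":-3,"wx":0,"wy":0,"wz":0,"gripper":0},
    {"tx":0,"ty":0,"tz":-3,"wx":0,"wy":0,"wz":0,"gripper":0},
    {"tx":0,"ty":0,"tz":-3,"wx":0,"wy":0,"wz":0,"gripper":0},
  ],
)

```text
time: 5.1
position: [0.4282, 0.2881, 0.06]
tool_rot: [-0.644, -3.074, 0.001]
ft_force: [-0.4, -0.0, 0.3]
grip_width: 0.005
grip_force: 0.0
```

Release confirmed the spring curve: about 57.4 mm up and 51.4 mm down, so the z reading is roughly 4 mm high. Now I go above the brass handle.

Request:
jog_arm(
  increments=[
    {"tx":0,"ty":0,"tz":-40,"wx":0,"wy":0,"wz":0,"gripper":0.6},
    {"tx":-172,"ty":-293,"tz":-75,"wx":0,"wy":0,"wz":-0.2,"gripper":0.6},
    {"tx":-172,"ty":-293,"tz":-75,"wx":0,"wy":0,"wz":-0.2,"gripper":0.6},
    {"tx":-172,"ty":-293,"tz":-75,"wx":0,"wy":0,"wz":-0.2,"gripper":0.6},
    {"tx":-172,"ty":-293,"tz":-75,"wx":0,"wy":0,"wz":-0.2,"gripper":0.6},
  ],
)

```text
time: 5.52
position: [0.4476, 0.1243, 0.1174]
tool_rot: [0.332, 3.124, 0.001]
ft_force: [1.1, 0.5, 0.3]
grip_width: 0.3
grip_force: 0.0
```

```bash
python3 -c "
from h import *
s=ctrl.get_state();M=R.from_rotvec(s['tool_rot']).as_matrix();print(rel([.468,-.05,.13]),np.degrees(np.arctan2(M[1,0],M[0,0])))"
```

```text
[ -56.55909002 -166.10998858  -12.60588259] 167.8802332936411
```

Request:
jog_arm(
  increments=[
    {"tx":-57,"ty":-160,"tz":-10,"wx":0,"wy":0,"wz":0,"gripper":0.6},
    {"tx":-57,"ty":-160,"tz":-10,"wx":0,"wy":0,"wz":0,"gripper":0.6},
    {"tx":-57,"ty":-160,"tz":-10,"wx":0,"wy":0,"wz":0,"gripper":0.6},
    {"tx":-57,"ty":-160,"tz":-10,"wx":0,"wy":0,"wz":0,"gripper":0.6},
    {"tx":-57,"ty":-160,"tz":-10,"wx":0,"wy":0,"wz":0,"gripper":0.6},
  ],
)

```text
time: 5.93
position: [0.4701, -0.0512, 0.128]
tool_rot: [0.35, 3.12, -0.005]
ft_force: [0.0, -0.6, -0.1]
grip_width: 0.59
grip_force: 0.0
```

Run:
```python
from h import *
vision.get_image("wrist");im=vision.get_image("wrist");s=ctrl.get_state();M=R.from_rotvec(s['tool_rot']).as_matrix()
print(s["position"],s["grip_width"],np.degrees(np.arctan2(M[1,0],M[0,0])),rel([.468,-.05,.023]))
c=im["color"].copy()
cv2.imwrite("pics/w3.png",c)
hd=np.array([np.cos(np.radians(-11.8)),np.sin(np.radians(-11.8)),0])
print([np.round(pix(im,np.array([.468,-.05,.049])+k*hd)) for k in(-.05,0,.05)],[np.round(pix(im,np.array([.628,-.0594,.036])+k*np.array([.1,.995,0]))) for k in(-.045,0,.045)])
```

```text
[ 0.46964295 -0.04473836  0.12725005] 0.5927592562411345 167.5044768036596 [  0.49419149  -5.51300168 104.24883098]
[array([312., 137.]), array([313., 203.]), array([314., 262.])] [array([293., 366.]), array([341., 362.]), array([389., 357.])]
```

View pics/w3.png

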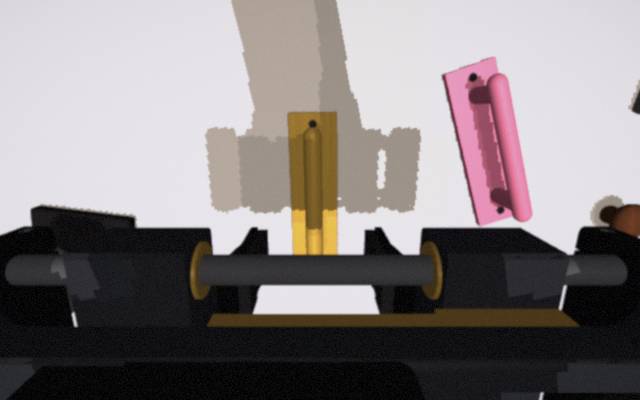

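The wrist picture shows the brass handle's bar at column 313 (predicted 313), running straight up the image and about 5 mm left of the finger centre. I descend and grip.

Request:
jog_arm(
  increments=[
    {"tx":0,"ty":-5,"tz":20,"wx":0,"wy":0,"wz":0,"gripper":0.6},
    {"tx":0,"ty":-5,"tz":50,"wx":0,"wy":0,"wz":0,"gripper":0.6},
    {"tx":0,"ty":-5,"tz":75,"wx":0,"wy":0,"wz":0,"gripper":0.6},
    {"tx":0,"ty":-5,"tz":90,"wx":0,"wy":0,"wz":0,"gripper":0.6},
    {"tx":0,"ty":-5,"tz":101,"wx":0,"wy":0,"wz":0,"gripper":0.6},
  ],
)

```text
time: 6.45
position: [0.4671, -0.0454, 0.024]
tool_rot: [-0.329, -3.121, -0.0]
ft_force: [-0.5, -0.6, -0.2]
grip_width: 0.599
grip_force: 0.0
```

Request:
jog_arm(
  increments=[
    {"tx":0,"ty":0,"tz":0,"wx":0,"wy":0,"wz":0,"gripper":0.6},
    {"tx":0,"ty":0,"tz":0,"wx":0,"wy":0,"wz":0,"gripper":0.1},
    {"tx":0,"ty":0,"tz":0,"wx":0,"wy":0,"wz":0,"gripper":0.1},
    {"tx":0,"ty":0,"tz":0,"wx":0,"wy":0,"wz":0,"gripper":0.1},
    {"tx":0,"ty":0,"tz":0,"wx":0,"wy":0,"wz":0,"gripper":0.1},
  ],
  grip_force=20,
)

```text
time: 6.87
position: [0.4696, -0.0472, 0.0272]
tool_rot: [0.333, 3.122, 0.001]
ft_force: [-0.1, -0.3, -0.2]
grip_width: 0.385
grip_force: 0.0
```

Request:
jog_arm(
  increments=[
    {"tx":0,"ty":0,"tz":0,"wx":0,"wy":0,"wz":0,"gripper":0.0},
    {"tx":0,"ty":0,"tz":0,"wx":0,"wy":0,"wz":0,"gripper":0.0},
    {"tx":0,"ty":0,"tz":0,"wx":0,"wy":0,"wz":0,"gripper":0.0},
    {"tx":0,"ty":0,"tz":0,"wx":0,"wy":0,"wz":0,"gripper":0.0},
    {"tx":0,"ty":0,"tz":0,"wx":0,"wy":0,"wz":0,"gripper":0.0},
  ],
  grip_force=50,
)

```text
time: 7.28
position: [0.4688, -0.048, 0.0264]
tool_rot: [0.334, 3.123, -0.001]
ft_force: [-0.6, -2.4, 2.9]
grip_width: 0.144
grip_force: 50.0
```

Request:
jog_arm(
  increments=[
    {"tx":-10,"ty":2,"tz":0,"wx":0,"wy":0,"wz":-0.02,"gripper":0.0},
    {"tx":-25,"ty":5,"tz":0,"wx":0,"wy":0,"wz":-0.05,"gripper":0.0},
    {"tx":-40,"ty":8,"tz":0,"wx":0,"wy":0,"wz":-0.08,"gripper":0.0},
    {"tx":-55,"ty":11,"tz":0,"wx":0,"wy":0,"wz":-0.1,"gripper":0.0},
    {"tx":-63,"ty":12,"tz":0,"wx":0,"wy":0,"wz":-0.11,"gripper":0.0},
  ],
)

```text
time: 7.7
position: [0.5334, -0.0483, 0.0261]
tool_rot: [-0.159, -3.137, -0.001]
ft_force: [-4.7, 1.1, 7.6]
grip_width: 0.145
grip_force: 50.0
```

Run:
```python
from h import *
vision.get_image("top");im=vision.get_image("top");sc=vision.get_image("scene")
s=ctrl.get_state();M=R.from_rotvec(s['tool_rot']).as_matrix()
print(s["position"],s["grip_width"],s["ft_force"],np.degrees(np.arctan2(M[1,0],M[0,0])))
a=cv2.resize(im["color"][110:220,290:400],(400,400),interpolation=cv2.INTER_CUBIC)
b=cv2.resize(sc["color"][180:280,270:370],(400,400),interpolation=cv2.INTER_CUBIC)
cv2.imwrite("pics/t4.png",np.clip(np.hstack([a*1.4,b]),0,255).astype(np.uint8))
```

```text
[ 0.533966   -0.04870122  0.02623943] 0.14814205052877363 [ 2.94981059 -0.01199311  0.62298735] 174.0793588124984
```

View pics/t4.png

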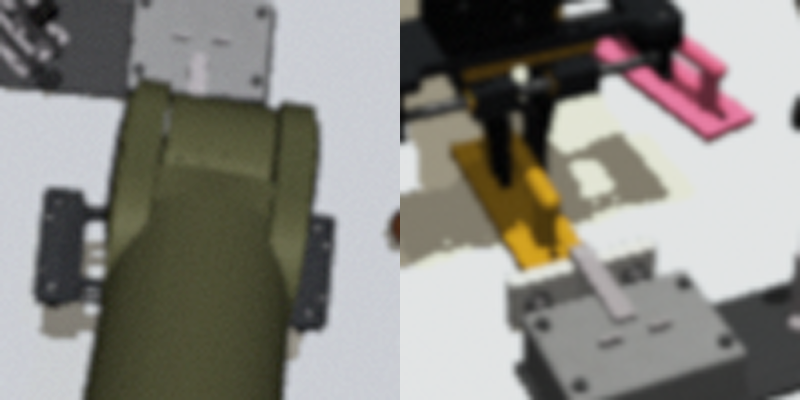

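The top view is blocked by the arm. The scene view shows the brass handle in line with the tongue, its front-left corner at (525,268) in the right panel and back-left at (452,150), just short of the plate.

Run:
```python
from h import *
sc=vision.get_image("scene")
f=ray(sc,270+125/4,180+268/4,.008);b=ray(sc,270+52/4,180+150/4,.008)
print(f,b,np.degrees(np.arctan2(*(f-b)[[1,0]])),np.linalg.norm(f-b))
a=np.radians(-5.9);x=np.array([np.cos(a),np.sin(a),0]);y=np.array([-x[1],x[0],0])
print("centre est",(f+b)/2+.021*y, "stop y line at", (np.array([.628,-.0594,0])-(f+b)/2)@y-.021)
for k in(-.045,.045):print(np.round(pix(sc,np.array([.628,-.0594,.036])+k*y)))
t1=ray(sc,270+180/4,180+250/4,.04);t2=ray(sc,270+220/4,180+315/4,.04);print("tongue",t1,t2)
r=[ray(sc,270+p/4,180+q/4,.043) for p,q in((210,343),(260,327))];print("ridges",r)
c=ctrl.get_state()["position"];print((np.array([.628,-.0594,0])-c)@x,(np.array([.628,-.0594,0])-c)@y)
```

```text
[ 0.59998924 -0.07598354  0.008     ] [ 0.47322037 -0.06437655  0.008     ] -5.231430436495693 0.12729913082166988
centre est [ 0.53876345 -0.04929129  0.008     ] stop y line at -0.0008823150395772285
[295. 247.]
[331. 238.]
tongue [ 0.63428855 -0.05799995  0.04      ] [ 0.69190794 -0.0651198   0.04      ]
ridges [array([ 0.71083494, -0.08219762,  0.043     ]), array([ 0.71295747, -0.05281973,  0.043     ])]
0.09510675978293386 -0.0008488511501289214
```

Request:
jog_arm(
  increments=[
    {"tx":-3,"ty":0,"tz":0,"wx":0,"wy":0,"wz":0,"gripper":0.0},
    {"tx":-6,"ty":0,"tz":0,"wx":0,"wy":0,"wz":0,"gripper":0.0},
    {"tx":-9,"ty":0,"tz":0,"wx":0,"wy":0,"wz":0,"gripper":0.0},
    {"tx":-12,"ty":0,"tz":0,"wx":0,"wy":0,"wz":0,"gripper":0.0},
    {"tx":-15,"ty":0,"tz":0,"wx":0,"wy":0,"wz":0,"gripper":0.0},
  ],
)

```text
time: 8.32
position: [0.5451, -0.0503, 0.026]
tool_rot: [-0.162, -3.133, -0.001]
ft_force: [-5.1, -0.9, 7.2]
grip_width: 0.149
grip_force: 50.0
```

Request:
jog_arm(
  increments=[
    {"tx":-1,"ty":0,"tz":0,"wx":0,"wy":0,"wz":0,"gripper":0.0},
    {"tx":-2,"ty":0,"tz":0,"wx":0,"wy":0,"wz":0,"gripper":0.0},
    {"tx":-3,"ty":0,"tz":0,"wx":0,"wy":0,"wz":0,"gripper":0.0},
    {"tx":-4,"ty":0,"tz":0,"wx":0,"wy":0,"wz":0,"gripper":0.0},
    {"tx":-5,"ty":0,"tz":0,"wx":0,"wy":0,"wz":0,"gripper":0.0},
  ],
)

```text
time: 8.73
position: [0.55, -0.0509, 0.026]
tool_rot: [-0.162, -3.133, -0.001]
ft_force: [-5.6, 0.8, 6.6]
grip_width: 0.145
grip_force: 50.0
```

Request:
jog_arm(
  increments=[
    {"tx":-1,"ty":0,"tz":0,"wx":0,"wy":0,"wz":0,"gripper":0.0},
    {"tx":-2,"ty":0,"tz":0,"wx":0,"wy":0,"wz":0,"gripper":0.0},
    {"tx":-3,"ty":0,"tz":0,"wx":0,"wy":0,"wz":0,"gripper":0.0},
    {"tx":-4,"ty":0,"tz":0,"wx":0,"wy":0,"wz":0,"gripper":0.0},
    {"tx":-5,"ty":0,"tz":0,"wx":0,"wy":0,"wz":0,"gripper":0.0},
  ],
)

```text
time: 9.15
position: [0.5549, -0.0514, 0.026]
tool_rot: [-0.162, -3.133, -0.001]
ft_force: [-5.7, 0.9, 7.1]
grip_width: 0.149
grip_force: 50.0
```

Request:
jog_arm(
  increments=[
    {"tx":-1,"ty":0,"tz":-0.5,"wx":0,"wy":0,"wz":0,"gripper":0.0},
    {"tx":-2,"ty":0,"tz":-1,"wx":0,"wy":0,"wz":0,"gripper":0.0},
    {"tx":-3,"ty":0,"tz":-1,"wx":0,"wy":0,"wz":0,"gripper":0.0},
    {"tx":-4,"ty":0,"tz":-1,"wx":0,"wy":0,"wz":0,"gripper":0.0},
    {"tx":-5,"ty":0,"tz":-1,"wx":0,"wy":0,"wz":0,"gripper":0.0},
  ],
)

```text
time: 9.57
position: [0.5613, -0.052, 0.0265]
tool_rot: [-0.161, -3.135, -0.0]
ft_force: [-3.3, 0.1, -0.7]
grip_width: 0.143
grip_force: 50.0
```

Request:
jog_arm(
  increments=[
    {"tx":-1,"ty":0,"tz":0,"wx":0,"wy":0,"wz":0,"gripper":0.0},
    {"tx":-2,"ty":0,"tz":0,"wx":0,"wy":0,"wz":0,"gripper":0.0},
    {"tx":-3,"ty":0,"tz":0,"wx":0,"wy":0,"wz":0,"gripper":0.0},
    {"tx":-4,"ty":0,"tz":0,"wx":0,"wy":0,"wz":0,"gripper":0.0},
    {"tx":-4,"ty":0,"tz":0,"wx":0,"wy":0,"wz":0,"gripper":0.0},
  ],
)

```text
time: 9.98
position: [0.5659, -0.0525, 0.0267]
tool_rot: [-0.161, -3.136, -0.0]
ft_force: [-5.1, -0.1, -0.6]
grip_width: 0.146
grip_force: 50.0
```

Request:
jog_arm(
  increments=[
    {"tx":-1,"ty":0,"tz":0,"wx":0,"wy":0,"wz":0,"gripper":0.0},
    {"tx":-2,"ty":0,"tz":0,"wx":0,"wy":0,"wz":0,"gripper":0.0},
    {"tx":-3,"ty":0,"tz":0,"wx":0,"wy":0,"wz":0,"gripper":0.0},
    {"tx":-4,"ty":0,"tz":0,"wx":0,"wy":0,"wz":0,"gripper":0.0},
    {"tx":-4,"ty":0,"tz":0,"wx":0,"wy":0,"wz":0,"gripper":0.0},
  ],
)

```text
time: 10.4
position: [0.569, -0.0528, 0.0266]
tool_rot: [-0.161, -3.134, -0.0]
ft_force: [-6.4, 0.5, 1.7]
grip_width: 0.143
grip_force: 50.0
```

Run:
```python
from h import *
im=vision.get_image("top");sc=vision.get_image("scene")
s=ctrl.get_state();M=R.from_rotvec(s['tool_rot']).as_matrix()
print(s["position"],s["ft_force"],np.degrees(np.arctan2(M[1,0],M[0,0])))
b=cv2.resize(sc["color"][200:270,280:350],(560,560),interpolation=cv2.INTER_CUBIC)
cv2.imwrite("pics/t5.png",b)
```

```text
[ 0.56901576 -0.05274074  0.02660537] [-6.65363423  0.82463982  0.52592835] 174.10744715857692
```

View pics/t5.png

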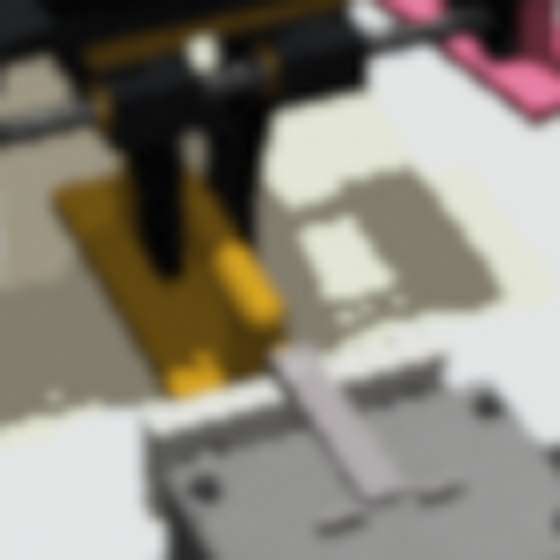

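The tongue end at about (378,500) sits just short of the ridge line through (340,525) and (440,495). It needs roughly 4 mm more.

Request:
jog_arm(
  increments=[
    {"tx":-1,"ty":0,"tz":0,"wx":0,"wy":0,"wz":0,"gripper":0.0},
    {"tx":-2,"ty":0,"tz":0,"wx":0,"wy":0,"wz":0,"gripper":0.0},
    {"tx":-3,"ty":0,"tz":0,"wx":0,"wy":0,"wz":0,"gripper":0.0},
    {"tx":-4,"ty":0,"tz":0,"wx":0,"wy":0,"wz":0,"gripper":0.0},
    {"tx":-5,"ty":0,"tz":0,"wx":0,"wy":0,"wz":0,"gripper":0.0},
  ],
)

```text
time: 10.92
position: [0.5726, -0.0531, 0.0264]
tool_rot: [-0.161, -3.131, -0.001]
ft_force: [-11.4, 1.5, 4.3]
grip_width: 0.143
grip_force: 50.0
```

Request:
jog_arm(
  increments=[
    {"tx":0,"ty":0,"tz":0,"wx":0,"wy":0,"wz":0,"gripper":0.0},
    {"tx":0,"ty":0,"tz":0,"wx":0,"wy":0,"wz":0,"gripper":0.0},
    {"tx":0,"ty":0,"tz":0,"wx":0,"wy":0,"wz":0,"gripper":0.0},
    {"tx":0,"ty":0,"tz":0,"wx":0,"wy":0,"wz":0,"gripper":0.0},
    {"tx":0,"ty":0,"tz":0,"wx":0,"wy":0,"wz":0,"gripper":0.0},
  ],
)

```text
time: 11.33
position: [0.5728, -0.0532, 0.0265]
tool_rot: [-0.161, -3.132, -0.001]
ft_force: [-9.8, 2.1, 3.9]
grip_width: 0.146
grip_force: 50.0
```

Run:
```python
from h import *
sc=vision.get_image("scene");s=ctrl.get_state();print(s["position"],s["ft_force"],s["grip_force"])
b=cv2.resize(sc["color"][200:270,280:350],(560,560),interpolation=cv2.INTER_CUBIC)
cv2.imwrite("pics/t6.png",b)
```

```text
[ 0.5727574  -0.05310835  0.02650233] [-9.29208816  0.76534409  2.87791476] 49.991841316223145
```

View pics/t6.png

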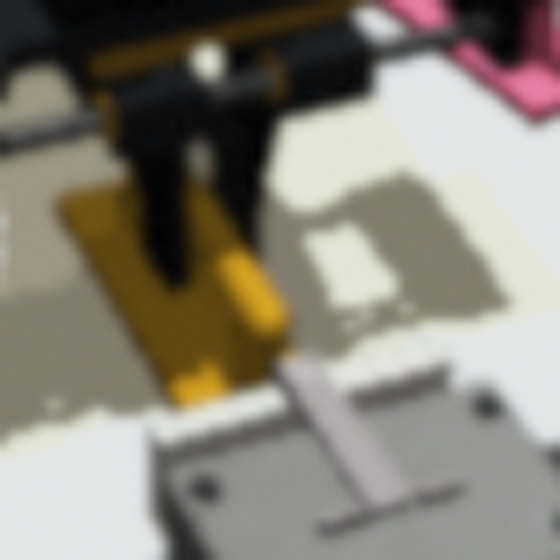

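The tongue end at (388,503) now lies on the ridge line, so the plate is half-way in at about 9 N. I hold for over a second before handing in.

Request:
jog_arm(
  increments=[
    {"tx":0,"ty":0,"tz":0,"wx":0,"wy":0,"wz":0,"gripper":0.0},
    {"tx":0,"ty":0,"tz":0,"wx":0,"wy":0,"wz":0,"gripper":0.0},
    {"tx":0,"ty":0,"tz":0,"wx":0,"wy":0,"wz":0,"gripper":0.0},
    {"tx":0,"ty":0,"tz":0,"wx":0,"wy":0,"wz":0,"gripper":0.0},
    {"tx":0,"ty":0,"tz":0,"wx":0,"wy":0,"wz":0,"gripper":0.0},
  ],
)

```text
time: 11.8
position: [0.5728, -0.0531, 0.0265]
tool_rot: [-0.161, -3.132, -0.001]
ft_force: [-10.2, 0.8, 2.8]
grip_width: 0.142
grip_force: 50.0
```

Request:
jog_arm(
  increments=[
    {"tx":0,"ty":0,"tz":0,"wx":0,"wy":0,"wz":0,"gripper":0.0},
    {"tx":0,"ty":0,"tz":0,"wx":0,"wy":0,"wz":0,"gripper":0.0},
    {"tx":0,"ty":0,"tz":0,"wx":0,"wy":0,"wz":0,"gripper":0.0},
    {"tx":0,"ty":0,"tz":0,"wx":0,"wy":0,"wz":0,"gripper":0.0},
    {"tx":0,"ty":0,"tz":0,"wx":0,"wy":0,"wz":0,"gripper":0.0},
  ],
)

```text
time: 12.22
position: [0.5728, -0.0531, 0.0265]
tool_rot: [-0.161, -3.132, -0.001]
ft_force: [-10.1, 1.0, 3.4]
grip_width: 0.143
grip_force: 50.0
```

Request:
jog_arm(
  increments=[
    {"tx":0,"ty":0,"tz":0,"wx":0,"wy":0,"wz":0,"gripper":0.0},
    {"tx":0,"ty":0,"tz":0,"wx":0,"wy":0,"wz":0,"gripper":0.0},
    {"tx":0,"ty":0,"tz":0,"wx":0,"wy":0,"wz":0,"gripper":0.0},
    {"tx":0,"ty":0,"tz":0,"wx":0,"wy":0,"wz":0,"gripper":0.0},
    {"tx":0,"ty":0,"tz":0,"wx":0,"wy":0,"wz":0,"gripper":0.0},
  ],
)

```text
time: 12.63
position: [0.5727, -0.0531, 0.0265]
tool_rot: [-0.161, -3.132, -0.001]
ft_force: [-9.7, 1.3, 3.5]
grip_width: 0.145
grip_force: 50.0
```

```bash
python3 -c "
from h import *
s=ctrl.get_state();print(s['time'],s['position'],s['ft_force'])
print(ctrl.close_job())"
```

```text
12.6333 [ 0.57274766 -0.0531113   0.02648031] [-9.7175152   1.29483268  3.50320041]
the job is handed in; nothing more can be done
None
```

I zeroed the stop with the button and handed the job in at 12.6 s, still pressing the brass handle square and central on the plate, about half-way in (wrist force about 10 N including bench friction); no verdict came back.

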